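# Sugar-meter reading on the marked watermelon

### The job

Take the sugar meter out of the wooden tray and hold its nose squarely against the pencilled ring on the watermelon: rubber collar centred on the ring, meter pointing straight in at the rind, pressed gently so that the sprung collar is pushed about half way in. Do not bruise or shift the melon, and leave everything else where it is. Finish like that, with the meter still gripped and held steadily on the melon for its reading; do not let go or put it down.

Things in the scene. Friction and masses are not known exactly. Their poses are not given: they have to be found in the camera images.
- meter: hand-held sugar meter: grey box body 110 long x 46 wide x 40 mm high, dark display on top, lying display up in the tray, about 0.28 kg. Origin: centre of the underside; +x to the nose, +y across the width, +z out of the display. Nose and black rubber collar stick out of the +x end, axis 20 mm above the underside; collar face 100 mm ahead of the origin when out. Grip the 46 mm width at mid-body
- meter_grip (a point): centre of the meter's body, 20 mm above its underside, midway along its length and width; axes as the meter's
- collar_face (a point): centre of the front face of the meter's rubber collar (a ring 31 mm across at the front, open in the middle); it moves with the collar; axes as the meter's, +x out of the nose
- collar (a joint): how far the spring-loaded collar is pushed back into the meter, m: 0 = fully out, 0.012 = fully in. Pushing it takes 1.5 N to start and 7.5 N at the end of its travel (4.5 N at half way), then it is at a rigid stop
- mark: white wax-pencil ring, 42 mm across with a dot in the middle, on the rind of one watermelon. Origin: the dot, on the surface. +z points straight out of the rind, 25 degrees upwards from level; it is on the side of the melon towards the tray (right) or between that and the counter's far edge
- melon: round dark green watermelon with the pencilled ring, 200 mm across, 4.2 kg, lying loose in a low black ring stand on the left of the counter. Origin: its centre, 110 mm above the counter
- tray: open wooden tray, 400 x 300 mm outside, 70 mm high, 8 mm walls and floor, fixed on the right of the counter. Origin: centre of its underside, +x along the 400 mm side, +z up. The meter lies lengthwise across the tray (nose roughly along the tray's +y) in its near or far half
- ticket_box: small carton of price tickets, 50 x 85 x 30 mm, lying in the other half of the tray; leave it. Origin: centre of its underside
- plain_melon: a second watermelon of the same kind without a ring on it, in its own ring stand further left; leave it. Origin: its centre
- punnet: clear punnet of grapes, 110 x 150 mm, 60 mm high, on the counter's far side; leave it. Origin: centre of its underside
There are look-alikes about, which are no part of the job. Several things have the shape of the meter; the one meant has the colours described above.

How it is judged:
By the outcome, as a careful person would: the job done as asked, in the order asked, and still so for the second after the job is handed in, while the arm keeps its last pose, push and grip.
It also fails if it takes over 51 s, if anything falls off the work surface, if the arm or the gripper's body presses on something with over 40 N, if the wrist force passes 120 N, or if a joint passes its speed limit or range.

### The arm

A 7-joint arm with a two-finger parallel gripper is mounted at the origin on the work surface. World frame = base frame: x ahead of the robot, y to its left, z up, the work surface at z = 0. Lengths are in m, angles in rad, forces in N, time in s.
With the tool pointing down it reaches from about 0.425 to 0.875 m from the base axis. Payload 8.4 kg.
Tool frame: the origin (TCP) lies midway between the tips of the shut fingers; the grasp point (between the pads) lies 19 mm behind it; z points along the fingers, y is the line along which they close (so a half turn about z gives the same grasp; the last joint's range is limited). The gripper opens to 85 mm and grips with 20 to 120 N. Pads are 22 mm wide; open, the fingers measure 114 mm over their backs; the gripper's body (76 mm by 85 mm) begins 54 mm behind the grasp point. The pads swing forward as they close: fully open they stand 13 mm farther back than shut.
Start: joints at [1.004, 0.333, 0.04, 1.465, -0.013, 1.343, -0.059], TCP at [0.293, -0.58, 0.231] pointing down, gripper open.
Joint ranges: [-2.58, 2.58], [-0.38, 2.09], [-1.3, 1.39], [0.25, 2.4], [-1.5, 4.64], [0.08, 2.09], [-2.65, 2.65]. Speed limits (rad/s): [2.22, 2.22, 2.79, 2.79, 3.14, 3.14, 3.14].

### API

Orientations are given as a unit quaternion [w, x, y, z].
In Python, from station import * gives the robot as it stands. The module is installed in compiled form; this text tells all that it offers.
- The arm moves only by the tool servo_tool, never from a script. Its arguments are lists of equal length, an entry for each row: "hand": the opening, from 0 (shut) to 1 (fully open); "dp": the shift along the tool's x, y, z in mm, a list of three; "spin": the turn about the tool's z in degrees. A call has 1 to 20 rows; each row shifts and turns the commanded pose from where the row before left it, along the tool's axes as they then stand; what a row does not reach is not made up. A row lasts 1/8 s, in which the tool goes at most 62.5 mm and 10.7 degrees, less where a joint would pass 70% of its speed; a pose out of reach is approached as far as the arm can. A call is refused whole if a number of a shift passes 62.5 or a number of a turn 10.7, either way. A call with a gripper value outside its range is refused whole. The fingers move at their own pace and stop on an object; the grip force is fixed at half the most. Time passes only in rows, so rows that do not move let the fingers close. It gives the time, the measured TCP pose, the force, the opening and the grip force at its end, in the units of the state.
- state(): the state, without advancing time (a new reading comes with each control period).
- snapshot(name): name is "scene" or "side" or "wrist"; returns a dict with "pixels" (384x512x3 uint8, red, green, blue), "camera_matrix" (3x3 intrinsics, pixels), "pose" (4x4, takes a point from camera to world coordinates); the wrist camera has in their place "T_tool_cam" (4x4, takes a point from camera to tool coordinates, whose origin is the TCP and whose axes are the flange's). Camera axes: x right, y down, z forward; pixel columns grow to the right and rows downward; lengths in m; the calibration is good to about 2 mm. A picture is of the moment at which its call begins: read the wrist's pose just before it. There is no depth.
- close_job(): hands the job in; it is judged then, once.
The state is a dict: "time_s": time; "q": joint angles; "joint_velocities": joint speeds; "effort": joint torques, N m; "tool_pos": TCP position; "tcp_rot": TCP orientation; "force": force on the tool from outside, world axes, zero at the start; "torque": the same for the moment, N m; "finger_gap": finger opening in m; "gripper_force": force on a finger pad.
Only numpy, scipy, OpenCV 4.12 (cv2) and the standard library are available. Lean on these libraries where they do the work, as an engineer would, in place of code of your own. Each camera call takes 0.05 s, during which the arm holds its last target. There are 200 camera calls.

## Working session

There is one attempt and no reset: what is moved stays moved. The work goes in short steps, Python scripts to look and compute and a tool call to move; the robot and the scene stay as the last step left them, time stands still between calls to the robot, and variables do not carry over. Pictures are saved under pics/ and viewed, at most 12 in all, crops included, and the job is handed in when it is done.

Besides the shell and the picture viewer there is one more tool, called after "Emit:" as name(argument=value, ...), one argument or row to a line, values as JSON. servo_tool: Moves the arm, as the interface text tells. Its arguments: {"type":"object","properties":{"hand":{"type":"array"},"dp":{"type":"array"},"spin":{"type":"array"}},"required":["hand","dp","spin"]}

```bash
mkdir -p pics; cat > h.py <<'E'
from station import *
import numpy as np, cv2
from scipy.spatial.transform import Rotation as R
def rot(q): return R.from_quat([q[1],q[2],q[3],q[0]])
def snap(n):
    s=state(); d=snapshot(n)
    if n=='wrist':
        T=np.eye(4);T[:3,:3]=rot(s['tcp_rot']).as_matrix();T[:3,3]=s['tool_pos']
        d['pose']=T@np.array(d['T_tool_cam'])
    d['bgr']=cv2.cvtColor(np.array(d['pixels']),cv2.COLOR_RGB2BGR)
    return d
def ray(d,u,v):
    K=np.array(d['camera_matrix']);P=np.array(d['pose'])
    r=P[:3,:3]@np.linalg.solve(K,[u,v,1.]);return P[:3,3],r/np.linalg.norm(r)
def plane(d,u,v,z):
    o,r=ray(d,u,v);return o+r*(z-o[2])/r[2]
def tri(rs):
    A=sum(np.eye(3)-np.outer(r,r) for o,r in rs);b=sum((np.eye(3)-np.outer(r,r))@o for o,r in rs)
    p=np.linalg.solve(A,b);return p,[np.linalg.norm(np.cross(p-o,r)) for o,r in rs]
def proj(d,p):
    c=np.linalg.inv(d['pose'])@np.append(p,1);u=np.array(d['camera_matrix'])@c[:3];return u[:2]/u[2]
E
python3 - <<'E'
from h import *
ims=[]
for n in['scene','side']:
    d=snap(n);cv2.imwrite(f'pics/{n}0.png',d['bgr']);np.savez(f'{n}0.npz',**d)
    print(n,np.round(d['pose'],3).tolist(),np.round(d['camera_matrix'],1).tolist())
d=snap('wrist');cv2.imwrite('pics/w0.png',d['bgr']);np.savez('w0.npz',**d);print(d['T_tool_cam'])
print(state())
a=[cv2.imread(f'pics/{n}.png') for n in['scene0','side0']]
cv2.imwrite('pics/both.png',cv2.resize(np.vstack(a),None,fx=.78,fy=.78))
E
```

```text
scene [[-0.784, 0.432, -0.446, 1.003], [0.621, 0.531, -0.577, 0.782], [-0.012, -0.729, -0.684, 0.931], [0.0, 0.0, 0.0, 1.0]] [[354.0, 0.0, 250.8], [0.0, 354.0, 188.4], [0.0, 0.0, 1.0]]
side [[-0.888, -0.224, 0.402, 0.102], [-0.46, 0.454, -0.763, 0.868], [-0.012, -0.862, -0.506, 0.642], [0.0, 0.0, 0.0, 1.0]] [[353.6, 0.0, 261.9], [0.0, 353.6, 186.6], [0.0, 0.0, 1.0]]
[[ 3.09538776e-04 -9.60087084e-01 -2.79701081e-01  7.14757366e-02]
 [ 9.99999779e-01  1.32811189e-04  6.50796199e-04  6.90590393e-04]
 [-5.87673592e-04 -2.79701221e-01  9.60086914e-01 -1.42867372e-01]
 [ 0.00000000e+00  0.00000000e+00  0.00000000e+00  1.00000000e+00]]
{'time_s': 0.15, 'q': array([ 1.0037981 ,  0.33376685,  0.03987221,  1.46605414, -0.01342604,
        1.34332374, -0.05850879]), 'joint_velocities': array([-0.00036797, -0.00337866,  0.00043254, -0.00314869,  0.0017565 ,
       -0.00070253,  0.00047152]), 'effort': array([ 3.40787468e-03, -6.59041142e+01,  1.36762485e+00, -4.05873013e+01,
        1.69595587e-02,  9.75517498e-03, -2.43832994e-05]), 'tool_pos': array([ 0.29292745, -0.57985027,  0.23062062]), 'tcp_rot': array([-6.18251232e-04,  9.72773078e-01,  2.31758764e-01, -1.77213407e-04]), 'force': array([-0.02293763,  0.90187939, -0.56942547]), 'torque': array([ 0.00142576, -0.00968878, -0.01973181]), 'gripper_force': 0.0, 'finger_gap': 0.08544858186616855}
```

View pics/scene0.png

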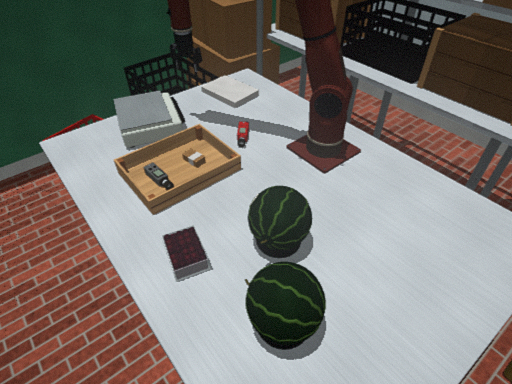

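View pics/side0.png

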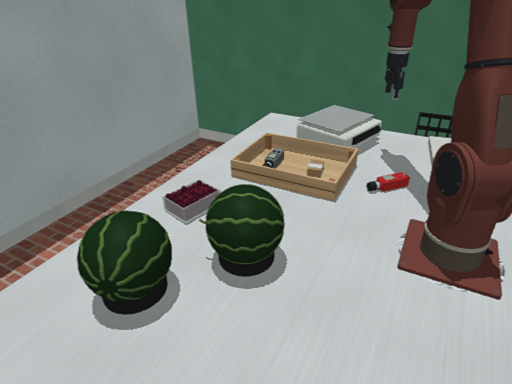

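The scene view shows a grey meter in the tray at (157,175), a red look-alike on the counter at (243,133), and the ticket box at (193,157). The melons are at (280,217), the nearer one, and (285,305). The ring can't be seen from either fixed camera. The grey meter in the tray fits the description, so I'll confirm it in a crop.

```bash
python3 - <<'E'
from h import *
d={n:dict(np.load(f'{n}0.npz')) for n in['scene','side']}
a=cv2.resize(d['scene']['bgr'][120:215,105:250],None,fx=5,fy=5,interpolation=2)[:, :725]
b=cv2.resize(d['side']['bgr'][130:200,225:365],None,fx=5,fy=5,interpolation=2)
c=np.zeros((600,800,3),np.uint8);a=cv2.resize(a,(458,300));b=cv2.resize(b,(600,300));c[:300,:458]=a;c[300:,:600]=b
cv2.imwrite('pics/crop1.png',c)
p=lambda n,u,v,z:np.round(plane(d[n],u,v,z),3)
print('meter~',p('scene',157,174,.045),p('side',274,157,.045))
print('ticket',p('scene',193,157,.03),p('side',315,168,.03))
print('red',p('scene',243,133,.02))
print('tray corners',[p('scene',*x,.07) for x in[(116,162),(196,129),(240,157),(153,202)]])
r=[]
# melons: mask dark green, ellipse centre
for n,bx in[('scene',(245,180,320,260)),('side',(200,180,290,265)),('scene',(240,258,330,350)),('side',(75,205,178,312))]:
    im=d[n]['bgr'].astype(int);x0,y0,x1,y1=bx
    pass
print('melon',tri([ray(d['scene'],280,217),ray(d['side'],245,225)]),'plain',tri([ray(d['scene'],286,303),ray(d['side'],126,255)]))
E
```

```text
meter~ [ 0.655 -0.255  0.045] [ 0.639 -0.254  0.045]
ticket [ 0.483 -0.276  0.03 ] [ 0.473 -0.264  0.03 ]
red [ 0.21  -0.294  0.02 ]
tray corners [array([ 0.755, -0.392,  0.07 ]), array([ 0.393, -0.389,  0.07 ]), array([ 0.363, -0.112,  0.07 ]), array([ 0.744, -0.102,  0.07 ])]
melon (array([0.47703086, 0.24921097, 0.1073913 ]), [np.float64(0.001222181139490882), np.float64(0.0012221811394909562)]) plain (array([0.65919512, 0.47361446, 0.10931913]), [np.float64(0.002262362723554959), np.float64(0.002262362723554876)])
```

View pics/crop1.png

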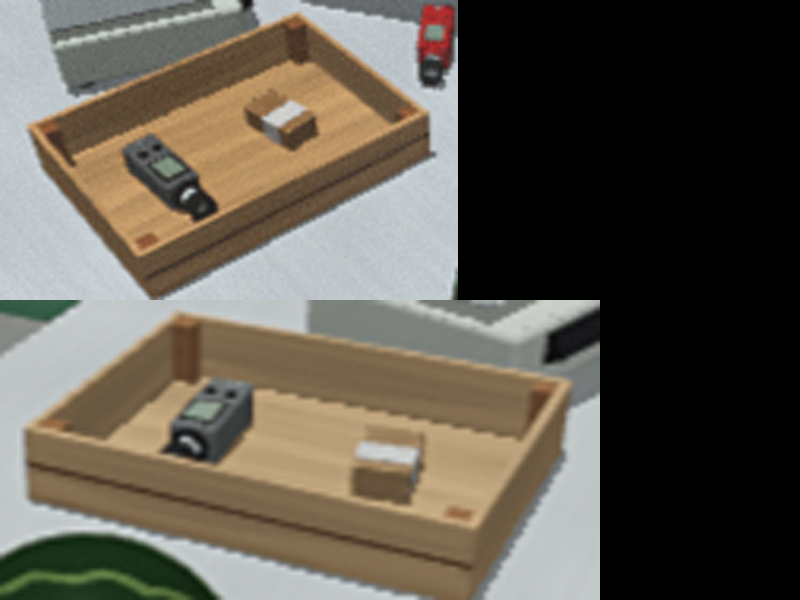

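View pics/w0.png

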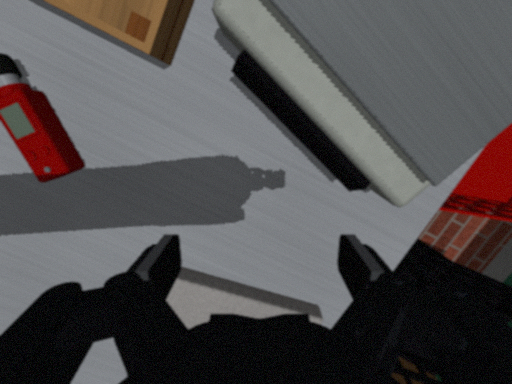

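The crop confirms it: a grey body with a dark display and a black collar, lying nose towards +y in the tray's far half. The red one is the look-alike, and the brown and white box is the ticket box. The measured meter and melon positions agree with the stated sizes. Next I'll move the wrist camera to look at the tray-facing side of the melon.

Emit:
servo_tool(
  hand=[1, 1, 1, 1, 1, 1, 1, 1, 1, 1, 1, 1, 1, 1, 1, 1, 1],
  dp=[
    [0, 0, -20],
    [0, 0, -20],
    [0, 0, -20],
    [25, -50, 0],
    [25, -50, 0],
    [25, -50, 0],
    [25, -50, 0],
    [25, -50, 0],
    [25, -50, 0],
    [25, -50, 0],
    [25, -50, 0],
    [25, -50, 0],
    [25, -50, 0],
    [25, -50, 0],
    [25, -50, 0],
    [0, 0, 0],
    [0, 0, 0],
  ],
  spin=[9, 9, 9, 0, 0, 0, 0, 0, 0, 0, 0, 0, 0, 0, 0, 0, 0],
)

```text
time_s: 2.28
tool_pos: [0.595, 0.0184, 0.2909]
tcp_rot: [0.0, 1.0, -0.002, -0.0]
force: [0.2, -0.7, -0.2]
finger_gap: 0.0853
gripper_force: 0.0
```

```bash
python3 - <<'E'
from h import *
d=snap('wrist');cv2.imwrite('pics/w1.png',d['bgr']);np.savez('w1.npz',**d)
s=state();print(s['time_s'],s['q'].round(3),s['tool_pos'],rot(s['tcp_rot']).as_matrix().round(3)); print(d['camera_matrix'])
print(proj(d,np.array([.477,.249,.11])))
E
```

```text
2.325 [ 0.219  0.224 -0.387  1.495  0.085  1.44  -1.746] [0.59492807 0.01748986 0.29107632] [[ 1.    -0.005 -0.001]
 [-0.005 -1.    -0.001]
 [-0.001  0.001 -1.   ]]
[[265.67006392   0.         258.99989349]
 [  0.         265.67006392 190.42188228]
 [  0.           0.           1.        ]]
[ 90.35217127 257.81651378]
```

View pics/w1.png

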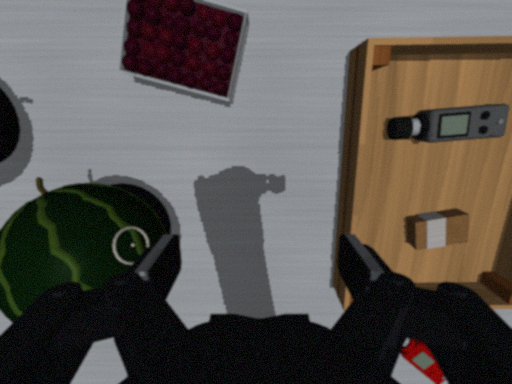

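The wrist view shows the ring with its dot at (131,245) on the near melon. It also shows the meter (body from 425 to 507 px, nose at 388,127), the punnet and the ticket box. I'll compute the points.

```bash
python3 - <<'E'
from h import *
d=dict(np.load('w1.npz'))
im=d['bgr'].astype(int);sub=im[215:285,95:155]
m=((sub.min(2)>110)).astype(np.uint8)
cs,_=cv2.findContours(m,0,1);c=max(cs,key=lambda c:cv2.boundingRect(c)[2]);e=cv2.fitEllipse(c);print('ring',e,cv2.boundingRect(c))
u,v=131,245
C=np.array([.477,.249,.11])
for uv in[(u,v),(e[0][0]+95,e[0][1]+215)]:
    o,r=ray(d,*uv);b=r@(C-o);q=b*b-((C-o)@(C-o)-.01);p=o+r*(b-np.sqrt(q));n=(p-C)/.1
    print('mark',p.round(4),'elev',np.degrees(np.arcsin(n[2])),'head',np.degrees(np.arctan2(n[1],n[0])))
# meter: not-wood mask in the tray region
x0,y0=375,85;sub=im[y0:165,x0:]
m=((sub[...,2]-sub[...,0])<25).astype(np.uint8);m=cv2.morphologyEx(m,cv2.MORPH_OPEN,np.ones((3,3)))
cs,_=cv2.findContours(m,0,1);c=max(cs,key=cv2.contourArea)+[x0,y0];r=cv2.minAreaRect(c);print(r)
for pnt in cv2.boxPoints(r):print(pnt,plane(d,*pnt,.048).round(3),plane(d,*pnt,.008).round(3))
# tray left wall edge (the +y wall) top: and red-left
for z in (.07,):
  for uv in[(367,40),(345,290),(353,170)]:print('tray',plane(d,*uv,z).round(3))
E
```

```text
ring ((13.583072662353516, 40.575008392333984), (14.121365547180176, 20.158649444580078), 157.0714569091797) (18, 25, 10, 22)
mark [0.5184 0.1682 0.152 ] elev 24.84383581016818 head -62.87029718611465
mark [0.517  0.1831 0.1736] elev 39.521876797081575 head -58.75110476668202
((447.7917785644531, 124.09796905517578), (32.21859359741211, 122.94786071777344), 85.36454010009766)
[385.21704 113.00944] [ 0.666 -0.159  0.048] [ 0.666 -0.177  0.008]
[507.76276 103.0733 ] [ 0.679 -0.326  0.048] [ 0.68  -0.362  0.008]
[510.36652 135.1865 ] [ 0.635 -0.341  0.048] [ 0.632 -0.379  0.008]
[387.8208  145.12263] [ 0.622 -0.168  0.048] [ 0.617 -0.187  0.008]
tray [ 0.752 -0.115  0.07 ]
tray [ 0.394 -0.12   0.07 ]
tray [ 0.59  -0.114  0.07 ]
```

The ring checks out: height 0.152, elevation 24.8° (25° expected), heading −63°, so the nose must head 117°. Now I'll go above the meter.

Emit:
servo_tool(
  hand=[1, 1, 1, 1, 1, 1, 1, 1, 1, 1, 1, 1, 1, 1, 1, 1, 1],
  dp=[
    [0, 0, 0],
    [0, 0, 0],
    [0, 0, 0],
    [0, 0, 0],
    [0, 0, 0],
    [0, 0, 0],
    [0, 0, 0],
    [0, 0, 0],
    [0, 0, 0],
    [-45, 5.5, 15],
    [-45, 5.5, 15],
    [-45, 5.5, 15],
    [-45, 5.5, 15],
    [-45, 5.5, 15],
    [-45, 5.5, 15],
    [0, 0, 0],
    [0, 0, 0],
  ],
  spin=[-10.5, -10.5, -10.5, -10.5, -10.5, -10.5, -10.5, -10.5, -10.5, 0, 0, 0, 0, 0, 0, 0, 0],
)

```text
time_s: 4.45
tool_pos: [0.6476, -0.2488, 0.2014]
tcp_rot: [-0.0, 0.681, 0.733, -0.0]
force: [-0.0, 0.3, 0.6]
finger_gap: 0.0853
gripper_force: 0.0
```

```bash
python3 - <<'E'
from h import *
d=snap('wrist');cv2.imwrite('pics/w2.png',d['bgr']);np.savez('w2.npz',**d)
s=state();print(s['time_s'],s['q'].round(3),s['tool_pos'],rot(s['tcp_rot']).as_matrix().round(3))
E
```

```text
4.5 [ 0.601  0.474 -0.429  1.363  0.196  1.346  0.246] [ 0.64809166 -0.24770508  0.20187962] [[-0.075  0.997  0.001]
 [ 0.997  0.075  0.   ]
 [ 0.     0.001 -1.   ]]
```

View pics/w2.png

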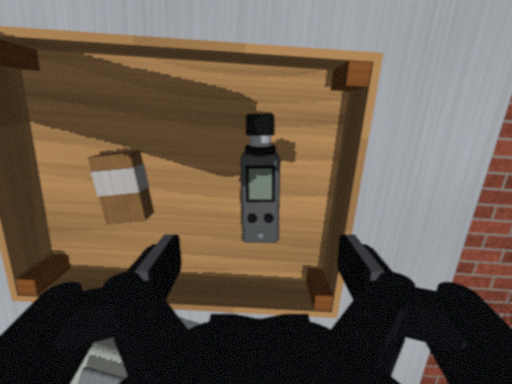

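The view is centred on the meter: body columns 242–279, rows 150–241, display at (260,184). The tray's −y wall rim is at about rows 300–312.

```bash
python3 - <<'E'
from h import *
a=dict(np.load('w1.npz'));d=dict(np.load('w2.npz'))
print('display',tri([ray(a,454,124),ray(d,260,184)]))
print('btnmid',tri([ray(a,485,122.5),ray(d,260.5,218)]))
for n,uv in dict(tailL=(242,241),tailR=(279,241),bodyL=(244,153),bodyR=(279,153)).items():print(n,plane(d,*uv,.048).round(4))
print('noseTip',plane(d,260.5,114,.038).round(4))
g=d['bgr'].astype(int)
for c in(190,230,300):print(c,[(r,tuple(g[r,c])) for r in range(262,318,3)])
s=state();print('TCPproj',proj(d,s['tool_pos']))
for r in(270,303,312):print(plane(d,230,r,.07).round(4),plane(d,230,r,.008).round(4))
E
```

```text
display (array([ 0.65050415, -0.25636769,  0.04970188]), [np.float64(0.00046610513323251315), np.float64(0.0004661051332324408)])
btnmid (array([ 0.65331527, -0.29632426,  0.05369976]), [np.float64(0.00030857039549308846), np.float64(0.000308570395493261)])
tailL [ 0.6334 -0.3307  0.048 ]
tailR [ 0.6788 -0.3273  0.048 ]
bodyL [ 0.6296 -0.2224  0.048 ]
bodyR [ 0.6686 -0.2195  0.048 ]
noseTip [ 0.6449 -0.1794  0.038 ]
190 [(262, (np.int64(73), np.int64(119), np.int64(158))), (265, (np.int64(81), np.int64(121), np.int64(158))), (268, (np.int64(76), np.int64(116), np.int64(151))), (271, (np.int64(71), np.int64(115), np.int64(150))), (274, (np.int64(39), np.int64(60), np.int64(85))), (277, (np.int64(37), np.int64(57), np.int64(73))), (280, (np.int64(31), np.int64(48), np.int64(67))), (283, (np.int64(34), np.int64(48), np.int64(67))), (286, (np.int64(32), np.int64(49), np.int64(66))), (289, (np.int64(33), np.int64(48), np.int64(64))), (292, (np.int64(37), np.int64(55), np.int64(70))), (295, (np.int64(35), np.int64(53), np.int64(70))), (298, (np.int64(31), np.int64(55), np.int64(73))), (301
[... 1780 characters left out ...]
(289, (np.int64(34), np.int64(52), np.int64(67))), (292, (np.int64(28), np.int64(48), np.int64(63))), (295, (np.int64(23), np.int64(45), np.int64(65))), (298, (np.int64(32), np.int64(53), np.int64(68))), (301, (np.int64(38), np.int64(52), np.int64(66))), (304, (np.int64(30), np.int64(53), np.int64(70))), (307, (np.int64(27), np.int64(51), np.int64(67))), (310, (np.int64(56), np.int64(89), np.int64(116))), (313, (np.int64(63), np.int64(96), np.int64(127))), (316, (np.int64(8), np.int64(2), np.int64(0)))]
TCPproj [258.58048434 236.10437311]
[ 0.6221 -0.358   0.07  ] [ 0.6174 -0.3986  0.008 ]
[ 0.6241 -0.4042  0.07  ] [ 0.6198 -0.4553  0.008 ]
[ 0.6247 -0.4175  0.07  ] [ 0.6205 -0.4715  0.008 ]
```

Meter: centre about (0.653, −0.275), heading 94°, display plane measured at about 0.050 (0.048 expected), body length 108 mm. It's consistent, so I'll descend and grip.

Emit:
servo_tool(
  hand=[1, 1, 1, 1, 1, 1, 1, 1, 1, 1, 1],
  dp=[
    [-27, 3, 0],
    [0, 0, 30],
    [0, 0, 30],
    [0, 0, 30],
    [0, 0, 30],
    [0, 0, 30],
    [0, 0, 20],
    [0, 0, 10],
    [0, 0, 10],
    [0, 0, 0],
    [0, 0, 0],
  ],
  spin=[0, 0, 0, 0, 0, 0, 0, 0, 0, 0, 0],
)

```text
time_s: 5.88
tool_pos: [0.6538, -0.2748, 0.0121]
tcp_rot: [0.0, 0.68, 0.733, 0.0]
force: [-0.6, -0.2, 0.2]
finger_gap: 0.0857
gripper_force: 0.0
```

Emit:
servo_tool(
  hand=[0, 0, 0, 0, 0, 0, 0, 0],
  dp=[
    [0, 0, 0],
    [0, 0, 0],
    [0, 0, 0],
    [0, 0, 0],
    [0, 0, 0],
    [0, 0, 0],
    [0, 0, 0],
    [0, 0, 0],
  ],
  spin=[0, 0, 0, 0, 0, 0, 0, 0],
)

```text
time_s: 6.88
tool_pos: [0.6535, -0.2749, 0.0118]
tcp_rot: [0.0, 0.68, 0.733, 0.0]
force: [-1.3, -0.1, 6.0]
finger_gap: 0.0455
gripper_force: 62.8
```

It's gripped (gap 45.5 mm, 63 N). The tool stays vertical, so I'll get the 25° nose-down pitch by pivoting the meter in the pads: press its tail underside on the inner top edge of the fixed tray wall. First I lift it and go above that wall.

Emit:
servo_tool(
  hand=[0, 0, 0, 0, 0, 0, 0, 0, 0],
  dp=[
    [0, 0, -10],
    [0, 0, -30],
    [0, 0, -30],
    [0, 0, -15],
    [-30, 0, 0],
    [-30, 0, 0],
    [-29, 0, 0],
    [0, 0, 0],
    [0, 0, 0],
  ],
  spin=[0, 0, 0, 0, 0, 0, 0, 0, 0],
)

```text
time_s: 8.0
tool_pos: [0.6598, -0.3624, 0.0955]
tcp_rot: [-0.001, 0.68, 0.733, 0.0]
force: [0.4, 1.1, -2.6]
finger_gap: 0.0456
gripper_force: 62.2
```

```bash
python3 - <<'E'
from h import *
s=state();print(s['time_s'],s['q'].round(3),s['tool_pos'],s['force'],s['gripper_force'])
a=snap('side');w=snap('wrist');b=snap('scene');np.savez('w3.npz',**w)
f=lambda i,x0,y0,x1,y1,sc:cv2.resize(i[y0:y1,x0:x1],None,fx=sc,fy=sc,interpolation=2)
A=cv2.resize(w['bgr'],(400,300));B=cv2.resize(a['bgr'][100:205,220:360],(400,300));C=cv2.resize(b['bgr'][100:220,90:250],(400,300))
cv2.imwrite('pics/m3.png',np.vstack([np.hstack([A,B]),np.hstack([C,C*0])]))
E
```

```text
8.0 [ 0.684  0.659 -0.377  1.3    0.24   1.228  0.373] [ 0.65981723 -0.36237438  0.09547644] [ 0.442589    1.07885916 -2.55249465] 62.20414638519287
```

View pics/m3.png

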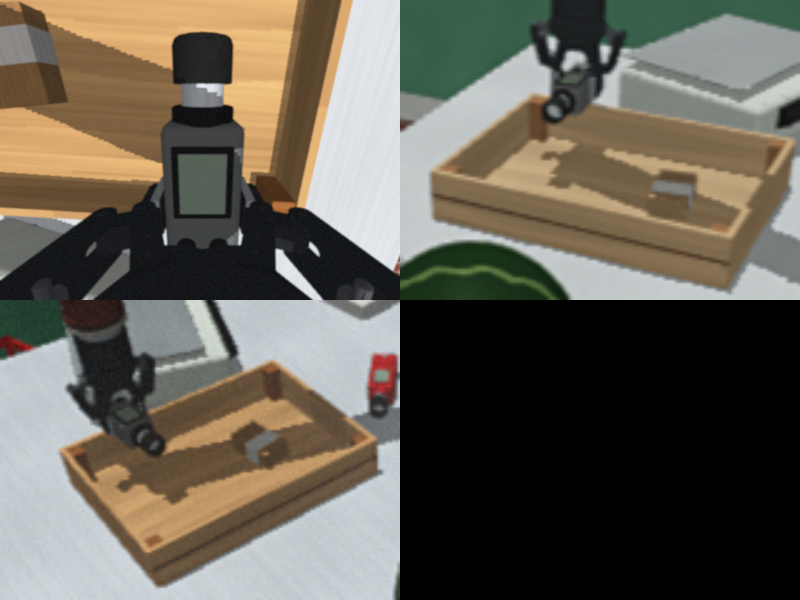

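The meter is held level, display up, with its tail over the wall. Now I lower it until it touches.

Emit:
servo_tool(
  hand=[0, 0, 0, 0, 0, 0, 0],
  dp=[
    [0, 0, 16],
    [0, 0, 3],
    [0, 0, 3],
    [0, 0, 2],
    [0, 0, 2],
    [0, 0, 2],
    [0, 0, 0],
  ],
  spin=[0, 0, 0, 0, 0, 0, 0],
)

```text
time_s: 9.02
tool_pos: [0.661, -0.3626, 0.0714]
tcp_rot: [0.001, 0.68, 0.733, 0.001]
force: [-6.4, 6.7, 13.3]
finger_gap: 0.0453
gripper_force: 64.7
```

Emit:
servo_tool(
  hand=[0, 0, 0, 0],
  dp=[
    [0, 0, 2],
    [0, 0, 2],
    [0, 0, 2],
    [0, 0, 0],
  ],
  spin=[0, 0, 0, 0],
)

```text
time_s: 9.52
tool_pos: [0.6619, -0.3611, 0.0658]
tcp_rot: [0.001, 0.679, 0.734, 0.002]
force: [-5.7, 9.6, 13.6]
finger_gap: 0.0452
gripper_force: 66.6
```

```bash
python3 - <<'E'
from h import *
s=state();print(s['time_s'],s['tool_pos'],s['force'],s['torque'])
w=snap('wrist');g=w['bgr'][:,200:340].max(2)
a=np.load('w3.npz')['bgr'][:,200:340].max(2)
for im in(a,g):
    m=(im<50);col=m[:,50:70].mean(1);print([i for i in range(0,150) if col[i]>.6][:60])
cv2.imwrite('pics/w4.png',w['bgr'])
E
```

```text
9.525 [ 0.66192428 -0.36111391  0.06575183] [-5.69401707  9.61469175 13.58835744] [ 1.18172328  1.22333133 -0.25952062]
[43, 44, 45, 46, 47, 48, 49, 50, 51, 52, 53, 54, 55, 56, 57, 58, 59, 60, 61, 62, 63, 64, 65, 66, 67, 68, 69, 70, 71, 72, 73, 74, 75, 76, 77, 78, 79, 80, 81, 82, 83, 84, 85, 86, 87, 88, 89, 90, 91, 92, 93, 94, 95, 96, 97, 98, 99, 100, 101, 102]
[50, 51, 52, 53, 54, 55, 56, 57, 58, 59, 60, 61, 62, 63, 64, 65, 66, 67, 68, 69, 70, 71, 72, 73, 74, 75, 76, 77, 78, 79, 80, 81, 82, 83, 84, 85, 86, 87, 88, 89, 90, 91, 92, 93, 94, 95, 96, 97, 98, 99, 100, 101, 102, 103, 134, 135, 136, 137, 138, 139]
```

Pivoting works, at a steady ~14 N. I'll continue and then measure the pitch.

Emit:
servo_tool(
  hand=[0, 0, 0, 0, 0, 0],
  dp=[
    [0, 0, 2],
    [0, 0, 2],
    [0, 0, 2],
    [0, 0, 2],
    [0, 0, 0],
    [0, 0, 0],
  ],
  spin=[0, 0, 0, 0, 0, 0],
)

```text
time_s: 10.32
tool_pos: [0.6624, -0.36, 0.0578]
tcp_rot: [0.001, 0.679, 0.734, 0.002]
force: [-3.9, 11.8, 15.0]
finger_gap: 0.0452
gripper_force: 69.2
```

```bash
python3 - <<'E'
from h import *
s=state();print(s['time_s'],s['tool_pos'],s['force'],s['torque'],rot(s['tcp_rot']).as_matrix()[:,2].round(4))
w=snap('wrist');cv2.imwrite('pics/w5.png',w['bgr']);np.savez('w5.npz',**w)
T=np.array(w['T_tool_cam']);K=np.array(w['camera_matrix'])
def pr(p):
    c=np.linalg.inv(T)@np.append(p,1);u=K@c[:3];return u[:2]/u[2]
# meter pts: (x,0,z above underside); pivot at tool (0,0,-.019-sw), pivot height hp above underside, xo offset of body centre
def pt(x,z,th,sw,hp,xo):
    t=np.radians(th);dx=x+xo;dz=z-hp
    return [dx*np.cos(t)+dz*np.sin(t),0,-.019-sw-( -dx*np.sin(t)+dz*np.cos(t))]
for sw in(0,.004):
  hp=.019+sw+.004
  for th in(0,10,15,20,25,30):
    print(sw,th,[pr(pt(*q,th,sw,hp,0)).round(1)[1] for q in[(.1,.0355),(.055,.04),(.034,.04),(.0,.04)]],[pr(np.array(pt(.1,.02,th,sw,hp,0))+[0,e,0])[0].round(1) for e in(-.0155,.0155)])
E
```

```text
10.325 [ 0.66236855 -0.36000444  0.0577998 ] [-3.86498448 11.83692495 14.96546143] [ 1.62358175  1.10826791 -0.24610866] [ 0.0036  0.0022 -1.    ]
0 0 [np.float64(30.2), np.float64(153.1), np.float64(202.5), np.float64(272.4)] [np.float64(221.0), np.float64(293.5)]
0 10 [np.float64(40.6), np.float64(144.9), np.float64(192.8), np.float64(266.5)] [np.float64(226.0), np.float64(289.0)]
0 15 [np.float64(47.5), np.float64(142.7), np.float64(189.1), np.float64(263.3)] [np.float64(228.1), np.float64(287.1)]
0 20 [np.float64(55.1), np.float64(141.7), np.float64(186.1), np.float64(260.1)] [np.float64(229.9), np.float64(285.5)]
0 25 [np.float64(63.2), np.float64(141.6), np.float64(183.8), np.float64(256.7)] [np.float64(231.5), np.float64(284.0)]
0 30 [np.float64(71.8), np.float64(142.4), np.float64(182.1), np.float64(253.4)] [np.float64(232.9), np.float64(282.7)]
0.004 0 [np.float64(30.2), np.float64(153.1), np.float64(202.5), np.float64(272.4)] [np.float64(221.0), np.float64(293.5)]
0.004 10 [np.float64(42.3), np.float64(146.6), np.float64(194.3), np.float64(267.9)] [np.float64(226.0), np.float64(289.0)]
0.004 15 [np.float64(49.9), np.float64(145.1), np.float64(191.3), np.float64(265.5)] [np.float64(228.1), np.float64(287.1)]
0.004 20 [np.float64(58.0), np.float64(144.6), np.float64(189.0), np.float64(263.0)] [np.float64(229.9), np.float64(285.5)]
0.004 25 [np.float64(66.6), np.float64(145.1), np.float64(187.4), np.float64(260.4)] [np.float64(231.5), np.float64(284.0)]
0.004 30 [np.float64(75.5), np.float64(146.4), np.float64(186.4), np.float64(257.9)] [np.float64(232.9), np.float64(282.7)]
```

View pics/w5.png

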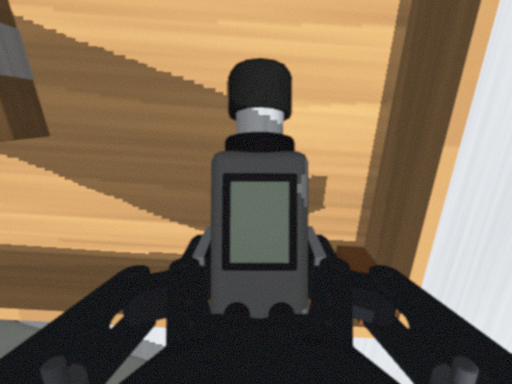

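The wrist view shows the meter tilting nose-down in the grip: collar front at row 59, body front edge at 152, display from 175 to 269. I'll fit the pitch from these centreline features, comparing with the level view.

```bash
cat > pitch.py <<'E'
from h import *
from scipy.optimize import least_squares
def rows(im):
    p=cv2.GaussianBlur(im,(3,3),0)[:,245:275].astype(int).mean(1);g=p.max(1)
    return g
def feats(im,sh=0):
    g=rows(im); dg=np.diff(g)
    # list strong edges with subpixel centroid
    out=[];i=0
    while i<320:
        if abs(dg[i])>6:
            j=i
            while j<320 and abs(dg[j])>3 and np.sign(dg[j])==np.sign(dg[i]): j+=1
            w=abs(dg[i:j]);out.append((round(float((np.arange(i,j)+.5)@w/w.sum()),1),int(np.sign(dg[i])*w.sum())));i=max(j,i+1)
        else:i+=1
    return out
def spans(im,r,t=100):
    return im[r]
E
python3 - <<'E'
from pitch import *
for n in('w3','w5'):
    im=np.load(n+'.npz')['bgr'];print(n,feats(im))
    for r in (185,200,220,240,260):
        v=im[r,190:330].astype(int);print(r,[ (190+i,int(v[i+1].max()-v[i].max())) for i in range(139) if abs(v[i+1].max()-v[i].max())>14])
E
```

```text
w3 [(40.9, -198), (106.4, 171), (112.0, -43), (117.8, -29), (136.9, -108), (162.8, 39), (187.6, -42), (196.9, 71), (273.8, -71), (279.4, 38), (317.9, -13)]
185 [(205, -21), (206, -26), (310, 43), (311, 52), (312, 33)]
200 [(206, -18), (207, -22), (219, -19), (226, 24), (227, 25), (228, 15), (289, -21), (290, -27), (291, -26), (298, 21), (309, 21), (310, 47), (311, 31)]
220 [(207, -48), (208, -59), (209, -34), (219, -26), (226, 19), (227, 29), (228, 22), (289, -32), (290, -24), (297, 26), (308, 49), (309, 56), (310, 36), (319, -16), (320, -31), (321, -19)]
240 [(190, -34), (191, -16), (198, 18), (199, 18), (200, 15), (221, -17), (227, 23), (228, 25), (229, 22), (287, -16), (288, -18), (289, -28), (290, -16), (295, 20), (296, 21), (318, -21), (319, -16), (326, 16), (328, 18)]
260 [(197, 31), (198, 22), (199, 16), (203, -28), (204, -31), (210, 17), (220, -17), (222, -18), (228, 20), (229, 30), (287, -19), (288, -30), (295, 19), (296, 18), (313, 29), (314, 27), (315, 20), (319, -22), (320, -23), (321, -21)]
w5 [(58.6, -185), (107.2, 152), (114.7, -32), (131.7, -113), (151.9, 39), (172.8,
[... 387 characters left out ...]
 26), (323, 32), (324, 27)]
220 [(209, -16), (210, -27), (221, -21), (229, 32), (230, 29), (287, -15), (288, -33), (289, -27), (296, 21), (306, 43), (307, 55), (308, 35)]
240 [(190, -64), (191, -53), (192, -19), (198, 24), (199, 22), (209, -17), (221, -16), (222, -16), (228, 22), (229, 30), (230, 23), (287, -17), (288, -29), (289, -18), (290, -16), (309, 18), (318, -26), (319, -19), (326, 39), (327, 46), (328, 25)]
260 [(196, 17), (198, 31), (199, 15), (202, -16), (203, -20), (204, -26), (205, -16), (209, 20), (220, -18), (221, -17), (228, 25), (229, 26), (230, 18), (287, -17), (288, -34), (289, -21), (296, 21), (308, -17), (313, 23), (314, 32), (315, 15), (319, -23), (320, -23), (321, -18)]
```

```bash
cat >> pitch.py <<'E'
w0=dict(np.load('w3.npz'));T=w0['T_tool_cam'];K=w0['camera_matrix'];Ti=np.linalg.inv(T)
def pr(p):
    c=Ti@np.append(p,1);u=K@c[:3];return u[:2]/u[2]
def back(v,zt): # centreline row -> tool x at tool z
    o=T[:3,3];r=T[:3,:3]@np.linalg.solve(K,[259,v,1]);return (o+r*(zt-o[2])/r[2])[0]
R0=[40.9,106.4,162.8,187.6,196.9,273.8,279.4];H=np.array([.0355,.0355,.04,.04,.04,.04,.04])
U=.004
X0=np.array([back(v,U-h) for v,h in zip(R0,H)])
def fit(R1):
    def pos(p):
        t,dx,dz=p;c=np.array([0,U-.025])  # rotate about ~pivot
        x=X0;z=U-H-c[1]
        return x*np.cos(t)+(-z)*np.sin(t)+dx, c[1]+x*np.sin(t)+z*np.cos(t)+dz
    def res(p):
        X,Z=pos(p);return [pr([a,0,b])[1]-r for a,b,r in zip(X,Z,R1)]
    s=least_squares(res,[.3,0,0]);J=s.jac;cov=np.linalg.inv(J.T@J)*max(s.cost*2/4,.04)
    return s.x,np.sqrt(np.diag(cov)),s.fun
E
python3 - <<'E'
from pitch import *
print(X0*1e3)
w=np.load('w3.npz')
s,e,f=fit([58.6,107.2,151.9,172.8,181.0,262.5,270.1]);print(np.degrees(s[0]),s[1:]*1e3,np.degrees(e[0]),e[1:]*1e3,np.round(f,1))
# width-based depth of display w3 vs w5
E
```

```text
[96.44055162 73.00932924 51.03303973 40.55995777 36.48452295 -0.72355532
 -3.70498926]
17.570276271989368 [0.52502712 0.46791672] 0.98615979343485 [0.29258864 1.18184296] [ 0.3 -0.3 -1.2  0.4  1.   0.4 -0.6]
```

Pitch is about 17.6°, and the fitted feature positions match the stated sizes. About 7 mm further down should bring it to 25°.

Emit:
servo_tool(
  hand=[0, 0, 0, 0, 0, 0],
  dp=[
    [0, 0, 2],
    [0, 0, 2],
    [0, 0, 2],
    [0, 0, 1],
    [0, 0, 0],
    [0, 0, 0],
  ],
  spin=[0, 0, 0, 0, 0, 0],
)

```text
time_s: 11.12
tool_pos: [0.6629, -0.3599, 0.051]
tcp_rot: [0.001, 0.679, 0.734, 0.002]
force: [-3.2, 11.4, 16.1]
finger_gap: 0.0455
gripper_force: 70.1
```

```bash
python3 - <<'E'
from pitch import *
s=state();print(s['time_s'],s['tool_pos'],s['force'])
w=snap('wrist');np.savez('w6.npz',**w);print(feats(w['bgr']))
E
```

```text
11.125 [ 0.66291482 -0.35992518  0.05096999] [-3.2460429  11.38365459 16.06036992]
[(69.3, -192), (112.1, 122), (116.5, -21), (132.8, -114), (150.9, 38), (169.8, -44), (176.6, 78), (256.9, -78), (265.4, 37), (317.5, -23)]
```

Emit:
servo_tool(
  hand=[0, 0, 0, 0, 0],
  dp=[
    [0, 0, -10],
    [0, 0, -40],
    [0, 0, -30],
    [0, 0, 0],
    [0, 0, 0],
  ],
  spin=[0, 0, 0, 0, 0],
)

```text
time_s: 11.8
tool_pos: [0.6592, -0.3636, 0.1259]
tcp_rot: [-0.001, 0.68, 0.733, -0.0]
force: [-0.1, 0.2, -3.8]
finger_gap: 0.0453
gripper_force: 68.0
```

```bash
python3 - <<'E'
from pitch import *
def sh(r):
    s,e,f=fit(r);print(np.degrees(s[0]),s[1:]*1e3,np.degrees(e[0]),np.round(f,1))
sh([69.3,112.1,150.9,169.8,176.6,256.9,265.4])
s=state();print(s['time_s'],s['tool_pos'],s['force'])
w=snap('wrist');np.savez('w7.npz',**w);F=feats(w['bgr']);print(F)
b=snap('scene');np.savez('s7.npz',**b);u=proj(b,s['tool_pos']).astype(int);print(u)
y,x=max(u[1]-50,0),max(u[0]-50,0)
cv2.imwrite('pics/m7.png',np.hstack([cv2.resize(b['bgr'][y:y+100,x:x+100],(400,400),interpolation=2),cv2.resize(w['bgr'],(400,400))]))
E
```

```text
25.321166870620985 [0.85496036 0.60437652] 1.727575334619727 [ 0.7 -0.8 -1.6  0.3  1.7  0.8 -1. ]
11.8 [ 0.65924197 -0.36357759  0.12593128] [-0.12881421  0.22508815 -3.81849458]
[(68.6, -182), (111.4, 104), (132.6, -103), (150.9, 36), (169.8, -42), (176.9, 69), (257.0, -73), (265.7, 38), (317.5, -21)]
[138 144]
```

View pics/m7.png

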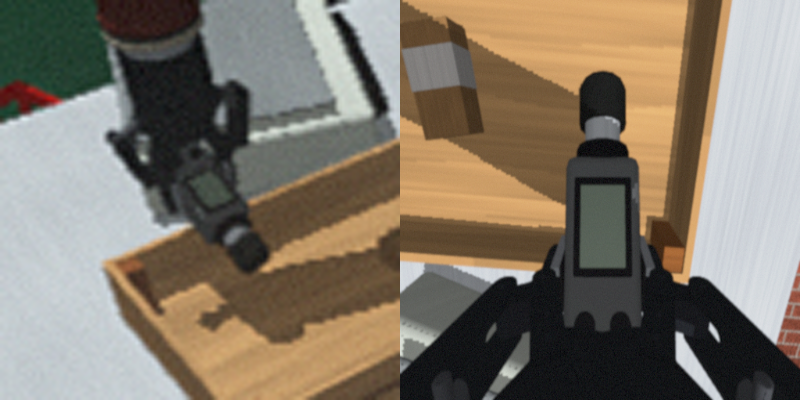

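The meter now points about 25° nose-down in the grip and is clear of the tray. I'll go near the ring at heading 117°, offset sideways and above, to look past the nose at the ring for a second measurement.

Emit:
servo_tool(
  hand=[0, 0, 0, 0, 0, 0, 0, 0, 0, 0, 0, 0, 0, 0, 0, 0, 0, 0, 0, 0],
  dp=[
    [0, 0, -20],
    [0, 0, -40],
    [0, 0, -40],
    [0, 0, -40],
    [0, 0, 0],
    [0, 0, 0],
    [0, 0, 0],
    [20, 8, 0],
    [40, 16, 0],
    [45, 18, 0],
    [45, 18, 0],
    [45, 18, 0],
    [45, 18, 0],
    [45, 18, 0],
    [45, 18, 0],
    [45, 18, 0],
    [40, 16, 0],
    [20, 10, 0],
    [0, 0, 0],
    [0, 0, 0],
  ],
  spin=[0, 0, 0, 0, -7.5, -7.5, -7.7, 0, 0, 0, 0, 0, 0, 0, 0, 0, 0, 0, 0, 0],
)

```text
time_s: 14.4
tool_pos: [0.6196, 0.103, 0.2679]
tcp_rot: [0.0, 0.523, 0.852, -0.0]
force: [0.4, -1.4, -3.2]
finger_gap: 0.0455
gripper_force: 67.9
```

```bash
python3 - <<'E'
from pitch import *
s=state();M=rot(s['tcp_rot']).as_matrix();print(s['time_s'],s['tool_pos'],s['force'],s['q'].round(2),np.degrees(np.arctan2(M[1,0],M[0,0])))
w=snap('wrist');np.savez('w8.npz',**w);cv2.imwrite('pics/w8.png',w['bgr']);print(feats(w['bgr']))
P=np.array([.5184,.1682,.152]);u=proj(w,P);print('pred',u)
g=w['bgr'].astype(int);m=(g.min(2)>95).astype(np.uint8)
x0,y0=max(0,int(u[0])-60),max(0,int(u[1])-60);sub=m[y0:y0+120,x0:x0+120]
n,l,st,c=cv2.connectedComponentsWithStats(sub)
for i in range(1,n):
    if st[i,4]>2:print(st[i],c[i]+[x0,y0])
F=feats(w['bgr'])
for sel in ([0,1,2,3,4,5,6],):
    R1=[68.6,111.4,150.9,169.8,176.9,257.,265.7];print(np.degrees(fit(R1)[0][0]))
E
```

```text
14.4 [0.61962026 0.10296971 0.26786756] [ 0.36097903 -1.41550659 -3.17651809] [ 0.26  0.34 -0.65  1.44  0.21  1.43  0.08] 116.94248782831389
[(10.3, -16), (64.9, 10), (69.4, -69), (111.8, 96), (132.9, -99), (151.3, 26), (169.9, -39), (177.0, 66), (257.2, -69), (265.7, 35), (318.0, -14)]
pred [191.03291587  73.72189567]
[40 45 36  8 79] [187.5443038   60.05063291]
[   0   47  107   73 4904] [175.53935563 107.16150082]
[59 62  3  3  5] [191.  76.]
[56 72 19  3 20] [196.    85.85]
[109 100  11  20 172] [245.73837209 123.05232558]
24.77055938604959
```

The dot appears at (191,76), against a predicted (191,74), which is within 2–3 mm. I'll triangulate it and work out the approach.

```bash
cat > tgt.py <<'E'
from pitch import *
a=dict(np.load('w1.npz'));b=dict(np.load('w8.npz'))
g=a['bgr'][235:256,122:142].astype(int).min(2)
if __name__=='__main__': print(g[5:16,4:15])
p,e=tri([ray(a,131,245),ray(b,191,76)])
n=np.array([np.cos(np.radians(-63))*np.cos(np.radians(25)),np.sin(np.radians(-63))*np.cos(np.radians(25)),np.sin(np.radians(25))])
E
python3 - <<'E'
from tgt import *
print(g[5:16,4:15]);print('tri',p,e)
C=np.array([.477,.249,.11])
for d,uv in((a,(131,245)),(b,(191,76))):
    o,r=ray(d,*uv);k=r@(C-o);P=o+r*(k-np.sqrt(k*k-((C-o)@(C-o)-.01)));N=(P-C)/.1;print(P.round(4),np.degrees(np.arcsin(N[2])),np.degrees(np.arctan2(N[1],N[0])))
# implied centre
print('C implied',p-.1*n)
s=state();M=rot(s['tcp_rot']).as_matrix();f=np.array([.086,.0005,.0253])
print('face now',s['tool_pos']+M@f)
for so in(.025,0):print(so,'tool-axes move mm',(M.T@(p+so*n-s['tool_pos'])-f)*1e3)
E
```

```text
[[  0   0   0   0   0   0  10  24  26  26  28]
 [  0   6   0  19   5   4   0  21  14  13  17]
 [  0  14   0   1  16  27  39  37  28  19  20]
 [  8   5  10   0  35  58  78  76  57  25  25]
 [  2   0   4   6  53  96 109 111  80  46  27]
 [  0  15   0  15  54  92 121 115  86  48  28]
 [ 10   9   1  10  29  63  89  82  61  32  16]
 [  5   0   1  20  22  28  40  38  23  20  20]
 [  0  10   9   2  11   6  10   4   2   9  21]
 [ 11   0  11  10   2   7   0   0  12  16  14]
 [  0   2   3  12   7   0   1   0  10   0  10]]
tri [0.52005708 0.16645625 0.15531551] [np.float64(6.37307212979436e-05), np.float64(6.373072129803976e-05)]
[0.5184 0.1682 0.152 ] 24.84383581016818 -62.87029718611465
[0.5182 0.1664 0.1486] 22.684455149049004 -63.48213026568506
C implied [0.47891157 0.24720886 0.11305369]
face now [0.58124268 0.17942877 0.24233986]
0.025 tool-axes move mm [ -6.4869397  -60.39543481  76.46328328]
0 tool-axes move mm [ 16.17960143 -60.43789892  87.00966228]
```

Emit:
servo_tool(
  hand=[0, 0, 0, 0, 0, 0, 0, 0, 0, 0],
  dp=[
    [-26, 0, 0],
    [0, -31, 0],
    [0, -30, 0],
    [0, 0, 25],
    [0, 0, 29],
    [0, 0, 25],
    [10, 0, 0],
    [10, 0, 0],
    [0, 0, 0],
    [0, 0, 0],
  ],
  spin=[0, 0, 0, 0, 0, 0, 0, 0, 0, 0],
)

```text
time_s: 15.7
tool_pos: [0.5682, 0.071, 0.1892]
tcp_rot: [0.001, 0.522, 0.853, 0.0]
force: [-0.5, -0.2, -2.9]
finger_gap: 0.0456
gripper_force: 67.7
```

```bash
python3 - <<'E'
from tgt import *
p=np.array([.519,.1672,.1525])
s=state();M=rot(s['tcp_rot']).as_matrix();print(s['time_s'],s['tool_pos'],s['force'],np.degrees(np.arctan2(M[1,0],M[0,0])))
w=snap('wrist');np.savez('w9.npz',**w);sd=snap('side');sc=snap('scene');np.savez('sd9.npz',**sd)
f=np.array([.086,.0005,.0253]);F=s['tool_pos']+M@f
print('face',F,'to go tool',(M.T@(p-F))*1e3)
pw=proj(w,p);ps=proj(sd,F).astype(int);pc=proj(sc,F).astype(int);print(pw,ps,pc,proj(w,F))
A=cv2.resize(w['bgr'][0:240,139:379],(400,400));A2=cv2.resize(sd['bgr'][ps[1]-40:ps[1]+40,ps[0]-40:ps[0]+40],(400,400))
A3=cv2.resize(sc['bgr'][max(0,pc[1]-60):pc[1]+60,pc[0]-80:pc[0]+80],(800,600))[:200]
cv2.imwrite('pics/m9.png',np.hstack([A,A2]))
g=w['bgr'].astype(int);m=(g.min(2)>95).astype(np.uint8)[:150]
n,l,st,c=cv2.connectedComponentsWithStats(m)
for i in range(1,n):
    if 2<st[i,4]<600:print(st[i],c[i].round(1))
E
```

```text
15.7 [0.56815157 0.07102775 0.18923089] [-0.52014906 -0.22970102 -2.87772907] 117.0093678745961
face [0.52957728 0.14786836 0.16385599] to go tool [22.03667083 -0.65745295 11.33589581]
[257.99921501  48.31726332] [246 182] [246 194] [259.0595928   85.20525811]
[255  47   7   7  38] [257.8  49.8]
```

View pics/m9.png

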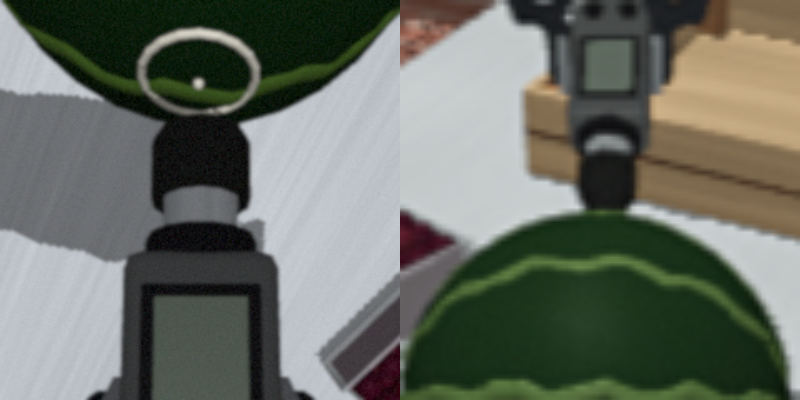

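The ring dot is at (257.8,49.8), lined up with the collar axis in column and within about 1 mm of the prediction. The melon and scenery are undisturbed. I'll approach along the normal.

Emit:
servo_tool(
  hand=[0, 0, 0, 0, 0],
  dp=[
    [6, -0.7, 3.5],
    [6, 0, 3],
    [4, 0, 2],
    [0, 0, 0],
    [0, 0, 0],
  ],
  spin=[0, 0, 0, 0, 0],
)

```text
time_s: 16.48
tool_pos: [0.5599, 0.0848, 0.1799]
tcp_rot: [0.0, 0.523, 0.853, -0.0]
force: [0.2, -0.1, -3.1]
finger_gap: 0.0452
gripper_force: 67.7
```

```bash
python3 - <<'E'
from tgt import *
s=state();M=rot(s['tcp_rot']).as_matrix()
w=snap('wrist');np.savez('w10.npz',**w)
f=np.array([.086,.0005,.0253]);F=s['tool_pos']+M@f;p=np.array([.519,.1672,.1523])
print(s['time_s'],s['force'],F,(M.T@(p-F))*1e3)
print(proj(w,p));g=w['bgr'].astype(int);m=(g.min(2)>95).astype(np.uint8)[:150]
n,l,st,c=cv2.connectedComponentsWithStats(m)
for i in range(1,n):
    if 2<st[i,4]<600:print(st[i],c[i].round(1))
cv2.imwrite('pics/w10.png',w['bgr']);print(feats(w['bgr']))
for c0 in(215,225,235,245,255,265,275,285,300):
    q=g[:,c0].min(1);print(c0,[i for i in range(0,150) if q[i]>85][:14])
E
```

```text
16.475 [ 0.21268139 -0.07558131 -3.08720599] [0.5213093  0.16169031 0.15456381] [5.9578462  0.44338325 2.26315355]
[259.8124907   74.83070682]
[228  46  70  25 447] [265.   53.2]
[(46.4, 170), (52.6, -171), (111.8, 95), (132.8, -97), (151.3, 27), (169.9, -38), (177.0, 65), (257.2, -68), (265.9, 34), (318.0, -14)]
215 [88, 89, 90, 91, 92, 93, 94, 95, 96, 97, 98, 99, 100, 101]
225 [62, 63, 64, 65, 66, 91, 92, 93, 94, 95, 96, 97, 98, 99]
235 [51, 52, 53, 54, 55, 56, 128, 129, 130, 131, 132, 133, 134, 135]
245 [47, 48, 49, 50, 51, 52, 53, 115, 116, 117, 118, 119, 120, 121]
255 [46, 47, 48, 49, 50, 51, 52, 112, 113, 114, 115, 116, 117, 118]
265 [46, 47, 48, 49, 50, 51, 52, 113, 114, 115, 116, 117, 118, 119]
275 [48, 49, 50, 51, 52, 53, 54, 115, 116, 117, 118, 119, 120, 121]
285 [52, 53, 54, 55, 56, 57, 58, 59, 126, 127, 128, 129, 130, 131]
300 [90, 91, 92, 93, 94, 95, 96, 97, 98, 99, 100, 101, 102, 103]
```

Emit:
servo_tool(
  hand=[0, 0, 0, 0, 0],
  dp=[
    [1.8, 0, 0.8],
    [1.8, 0, 0.8],
    [1.8, 0, 0.8],
    [0, 0, 0],
    [0, 0, 0],
  ],
  spin=[0, 0, 0, 0, 0],
)

```text
time_s: 17.15
tool_pos: [0.5574, 0.0898, 0.1775]
tcp_rot: [0.0, 0.522, 0.853, 0.0]
force: [-0.7, -0.1, -3.3]
finger_gap: 0.0453
gripper_force: 67.7
```

```bash
cat > chk.py <<'E'
from tgt import *
fs=[]
for i in range(3):
    s=state();fs.append(s['force']);w=snap('wrist')
M=rot(s['tcp_rot']).as_matrix();f=np.array([.086,.0005,.0253]);F=s['tool_pos']+M@f;p=np.array([.519,.1672,.1523])
fm=np.mean(fs,0)-[0,-.3,-3.0];print(s['time_s'],'df',fm.round(2),'along n',fm@n,'togo',(M.T@(p-F))*1e3,s['tool_pos'])
print([x for x in feats(w['bgr']) if x[0]<160]);np.savez('wl.npz',**w);cv2.imwrite('pics/wl.png',w['bgr'])
t=np.cross(n,[0,0,1]);t/=np.linalg.norm(t);up=np.cross(t,n);up*=np.sign(up[2]);C=p-.1*n
for r in(.0195,.0225):
    a=r/.1;print('ringtop pred row',proj(w,C+.1*(np.cos(a)*n+np.sin(a)*up)))
E
python3 chk.py
```

```text
17.25 df [-0.22  0.34 -0.37] along n -0.5212906664644293 togo [ 0.48023185  0.4536783  -0.15422698] [0.55740545 0.08970948 0.17744539]
[(57.0, 102), (62.9, -114), (111.8, 95), (132.8, -97), (150.9, 33)]
ringtop pred row [259.92986681  60.50203137]
ringtop pred row [259.94752928  55.71095209]
```

Emit:
servo_tool(
  hand=[0, 0, 0, 0, 0],
  dp=[
    [1.4, 0, 1.6],
    [1.4, 0, 0.6],
    [0.9, 0, 0.4],
    [0, 0, 0],
    [0, 0, 0],
  ],
  spin=[0, 0, 0, 0, 0],
)

```text
time_s: 17.92
tool_pos: [0.5559, 0.0929, 0.1749]
tcp_rot: [0.0, 0.523, 0.853, 0.0]
force: [1.5, -2.3, -1.0]
finger_gap: 0.0456
gripper_force: 67.8
```

```bash
python3 chk.py
```

```text
18.025 df [ 1.81 -1.9   2.12] along n 3.1777447397170686 togo [-3.10918582  0.3850865  -2.70801883] [0.55582644 0.09293853 0.17490787]
[(63.5, 100), (69.8, -101), (117.7, 96), (132.9, -99), (151.0, 34)]
ringtop pred row [259.80578145  67.2308671 ]
ringtop pred row [259.8216622   62.52996474]
```

Contact: about 3.2 N with the collar about 3.2 mm in, so force and image agree. About 2.8 mm more brings it to half way.

Emit:
servo_tool(
  hand=[0, 0, 0, 0, 0, 0],
  dp=[
    [1, 0, 0.4],
    [1, 0, 0.5],
    [0.7, 0, 0.3],
    [0, 0, 0],
    [0, 0, 0],
    [0, 0, 0],
  ],
  spin=[0, 0, 0, 0, 0, 0],
)

```text
time_s: 18.82
tool_pos: [0.5545, 0.0954, 0.1737]
tcp_rot: [0.0, 0.523, 0.853, 0.0]
force: [2.1, -2.2, -0.8]
finger_gap: 0.0452
gripper_force: 68.0
```

```bash
python3 chk.py; python3 - <<'E'
from tgt import *
w=np.load('wl.npz')['bgr'];sd=snap('side')['bgr'];sc=snap('scene')['bgr']
A=cv2.resize(w[30:180,184:334],(600,600),interpolation=2);A=cv2.convertScaleAbs(A,alpha=1.6,beta=15)
B=cv2.resize(sd[130:290,166:326],(200,300));Cc=cv2.resize(sc[130:290,190:350],(200,300))
cv2.imwrite('pics/fin.png',np.hstack([A,np.vstack([B,Cc])]))
E
```

```text
18.925 df [ 2.47 -2.88  2.02] along n 4.191336430620187 togo [-5.92605834  0.41199855 -3.93985487] [0.55452959 0.09543496 0.17366236]
[(69.1, 99), (75.2, -103), (123.2, 94), (132.9, -99), (150.9, 35)]
ringtop pred row [259.85624737  72.82210636]
ringtop pred row [259.87301425  68.22424994]
```

View pics/fin.png

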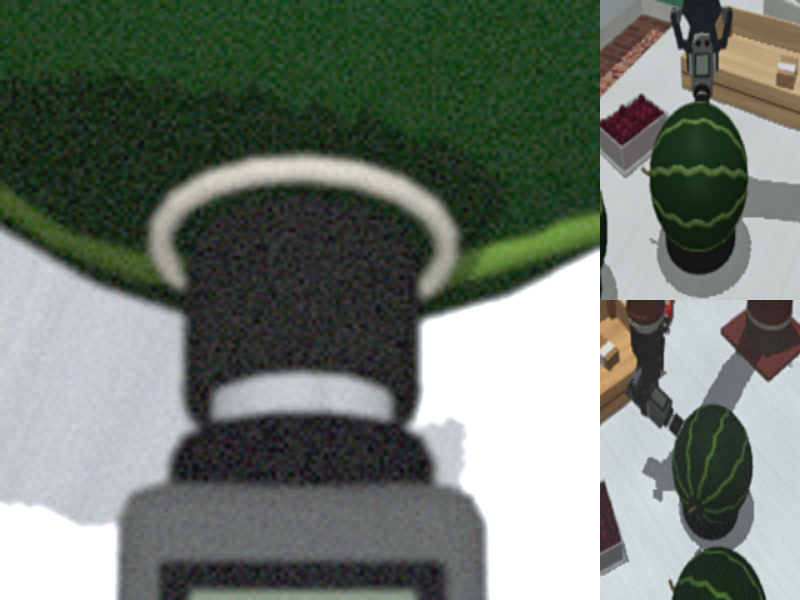

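The last view shows the collar centred left-to-right in the ring: collar columns 187–421, ring 148–460, both centred on 304. The melon is in place. Numerically I'll check the up/down centring from the collar's front rim.

```bash
python3 - <<'E'
from tgt import *
fr=[];
for i in range(6):
    s=state();w=snap('wrist');fr.append(w['bgr'].astype(float))
g=np.mean(fr,0);q=g[60:100,250:269].mean(1)
for i in range(8,34):print(60+i,q[i].round(0),end=' ')
M=rot(s['tcp_rot']).as_matrix();p=np.array([.519,.1672,.1523])
t=np.cross(n,[0,0,1]);t/=np.linalg.norm(t);up=np.cross(t,n);up*=np.sign(up[2]);C=p-.1*n
def pt(r,h=0,a0=0):
    return proj(w,p+n*(h-(.1-np.sqrt(.01-r*r)))+up*(r))[1]
print('\nring21',pt(.021),'collar rim top if centred',proj(w,p+n*-.0012+up*.0155)[1],'1mm up shifts',proj(w,p+up*.001)[1]-proj(w,p)[1])
# left-right flank where ring stroke meets collar (columns of ring by row)
for r in range(78,104,3):
    v=g[r].min(1);c=[i for i in range(205,315) if v[i]>85];print(r,c[:1],c[-1:],[i for i in range(len(c)-1) if c[i+1]-c[i]>5] and [(c[i],c[i+1]) for i in range(len(c)-1) if c[i+1]-c[i]>5])
E
```

```text
68 [32. 39. 36.] 69 [71. 78. 77.] 70 [104. 111. 113.] 71 [117. 124. 127.] 72 [116. 123. 125.] 73 [108. 115. 117.] 74 [ 94. 100. 101.] 75 [68. 74. 74.] 76 [35. 41. 38.] 77 [12. 21. 12.] 78 [ 7. 16.  8.] 79 [12. 17. 11.] 80 [14. 16. 14.] 81 [16. 17. 16.] 82 [16. 17. 17.] 83 [17. 17. 17.] 84 [18. 17. 17.] 85 [17. 17. 17.] 86 [17. 17. 18.] 87 [18. 18. 17.] 88 [17. 18. 17.] 89 [17. 17. 16.] 90 [17. 18. 17.] 91 [17. 16. 17.] 92 [18. 18. 18.] 93 [18. 19. 19.] 
ring21 70.51485219154831 collar rim top if centred 78.56878894104645 1mm up shifts -0.8716886507103396
78 [228] [289] [(236, 280)]
81 [226] [292] [(230, 287)]
84 [224] [294] [(227, 291)]
87 [223] [296] [(225, 293)]
90 [223] [296] [(224, 295)]
93 [224] [296] [(224, 295)]
96 [225] [226] []
99 [292] [293] []
102 [205] [314] [(209, 314)]
```

The collar rim sits 7.3 px below the ring stroke against 8.05 px expected, so it's centred within about 1 mm. The collar is about 6 mm in at roughly 4.3 N. I'm handing in.

```bash
python3 -c "
from station import *
s=state();print(s['time_s'],s['force'],s['gripper_force']);print(close_job())"
```

```text
19.375 [ 2.47357159 -2.94256452  0.19038268] 68.0016839504242
the job is handed in; nothing more can be done
None
```

I handed the job in at 19.4 s with the meter still gripped and held on the ring: collar centred within about 1 mm, about 6 mm in at roughly 4.3 N, and pointing in at the rind to within about 2°. The melon and everything else looked undisturbed in the last camera views.

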